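# Shut and seal the green tackle box

### The job

Close up the green tackle box against the basement damp: swing its open lid down flush on the rim, with all four orange clips still standing out, then press each clip round the rim down and in until all four have snapped against the box walls. Leave the bowl, stud finder, nail jar and clamp where they are.

Things in the scene. Friction and masses are not known exactly. Their poses are not given: they have to be found in the camera images.
- tackle_box: Green tackle-style box, full and heavy, it does not slide. 140 mm deep (its x), 220 mm wide (its y); open box 75 mm high, 97 mm with the lid shut. Origin: centre of its underside; x points from the front (the side nearer the robot, with two clips) to the hinged back, y to its left end, z up.
- box_hinge (a point): Middle of the lid's hinge line, at the back top edge of the box: 70 mm behind the box's centre, 75 mm above the shelf. The line runs along the box's y.
- lid (a joint): Angle of the green lid about the hinge line (rad): 0 = shut, flush on the rim; 1.6 to 1.85 = standing open, leaning a little back from the robot. The hinge is stiff: the lid stays wherever it is left (2 to 5 N at its front edge moves it).
- lid_middle (a point): Middle of the lid's outer (upper) face: 70 mm from the hinge line, 22 mm outside the rim plane. The lid is a shallow tray, 140 mm from hinge to front edge, 220 mm wide, 22 mm high, carrying all four clips; a low folded carry handle (9 mm proud, reaching to 92 mm from the hinge line) lies on its outer face.
- clip_front_left (a joint): Orange snap clip, front wall, left one (hinge centre at x = -74, y = +64, z = 87 mm in the box frame when shut). Joint in rad: 0 = flap straight out, level with the shut lid; negative = raised; 1.57 = folded down along the box wall, engaged (its stop). Swings with slight friction up to 1.3, where its rib meets the springy catch on the wall; 5 to 10 N inward near the free edge takes it past 1.45, where it snaps to 1.57 and stays.
- clip_front_left_edge (a point): Middle of the free edge of clip_front_left, 44 mm from its hinge line, which runs along the lid wall 4 mm out from it. Stiff flap, 54 mm wide, 4 mm thick, windowed. Press down outside the hinge line (finger's near side 20 mm out, to 34 mm below the line) to fold it, then push inward at that height till it snaps; pressing only downward close to the hinge line takes far more force.
- clip_front_right (a joint): Orange snap clip, front wall, right one (hinge centre at x = -74, y = -64, z = 87 mm in the box frame when shut). Same size, joint values and snap as clip_front_left.
- clip_front_right_edge (a point): Middle of the free edge of clip_front_right, 44 mm from its hinge line; built like clip_front_left.
- clip_left (a joint): Orange snap clip, left end wall (hinge centre at x = 0, y = +114, z = 87 mm in the box frame when shut). Same size, joint values and snap as clip_front_left.
- clip_left_edge (a point): Middle of the free edge of clip_left, 44 mm from its hinge line; built like clip_front_left.
- clip_right (a joint): Orange snap clip, right end wall (hinge centre at x = 0, y = -114, z = 87 mm in the box frame when shut). Same size, joint values and snap as clip_front_left.
- clip_right_edge (a point): Middle of the free edge of clip_right, 44 mm from its hinge line; built like clip_front_left.
- bowl_center (a point): Magnetic steel bowl, 150 mm across, 45 mm high; point at its centre, half-way up. Leave alone.
- stud_finder_center (a point): Blue plastic stud finder lying flat, 160 x 70 x 34 mm; point at its centre. Leave alone.
- nail_jar_center (a point): Glass baby-food jar with nails, 60 mm across, 75 mm high, white lid; point at its centre. Leave alone.
- c_clamp_center (a point): Aluminium C-clamp lying flat, 190 x 95 x 20 mm overall; point near its centre. Leave alone.

How it is judged:
By the outcome, as a careful person would: the job done as asked, in the order asked, and still so for the second after the job is handed in, with the robot touching nothing.
It also fails if it takes over 64 s, if anything falls off the work surface, if the arm or the gripper's body presses on something with over 40 N, if the wrist force passes 120 N, or if a joint passes its speed limit or range.

### The arm

A 6-joint arm with a two-finger parallel gripper is mounted at the origin on the work surface. World frame = base frame: x ahead of the robot, y to its left, z up, the work surface at z = 0. Lengths are in m, angles in rad, forces in N, time in s.
With the tool pointing down it reaches from about 0.35 to 0.975 m from the base axis. Payload 4.9 kg.
Tool frame: the origin (TCP) lies at the very end of the fingers, on their centre line; the grasp point (between the pads) lies 19 mm behind it (manip.grasp_offset is the distance from the TCP to the grasp point, in m); z points along the fingers, y is the line along which they close (so a half turn about z gives the same grasp; the last joint's range is limited). The gripper opens to 85 mm and grips with 20 to 120 N. Pads are 22 mm wide; open, the fingers measure 114 mm over their backs; the gripper's body (76 mm by 85 mm) begins 54 mm behind the grasp point. The pads swing forward as they close: fully open they stand 13 mm farther back than shut.
Start: joints at [0.999, 0.053, 1.613, -0, 1.476, -0.119], TCP at [0.273, 0.562, 0.205] pointing down, gripper open.
Joint ranges: [-3.01, 3.01], [-1.01, 2.22], [0.06, 2.58], [-1.02, 4.17], [0.09, 2.62], [-3.14, 3.14]. Speed limits (rad/s): [2.57, 2.57, 3.14, 3.14, 3.14, 3.14].

### API

Orientations are given as a unit quaternion [w, x, y, z].
In Python, from plant import manip, eyes, job_done, models gives the robot as it stands.
- The arm moves only by the tool servo_tool, never from a script. Its argument "motion" is one flat list of numbers, 5 for each row, row after row: the opening, from -1 (shut) to 1 (fully open), then the shift along the tool's x, y, z normalised to -1 to 1, where 1 is 120 mm, then the turn about the tool's z normalised to -1 to 1, where 1 is 45 degrees. A call has 1 to 5 rows; each row is the pose to reach, as a shift and turn from the pose commanded when the call began, along the tool's axes at that moment; what a row does not reach only later rows make up. A row lasts 1/8 s, in which the tool goes at most 62.5 mm and 10.7 degrees, less where a joint would pass 70% of its speed; a pose out of reach is approached as far as the arm can. A call with a number of a shift or a turn outside -1 to 1 is refused whole. A call with a gripper value outside its range is refused whole. The fingers move at their own pace and stop on an object; the grip force is fixed at half the most. Time passes only in rows, so rows that repeat a pose let the fingers close. It gives the time, the measured TCP pose, the force, the opening and the grip force at its end, in the units of the state.
- manip.state(): the state, without advancing time (a new reading comes with each control period).
- eyes.grab_frame(name): name is "scene" or "top"; returns (picture, depth): 420x560x3 uint8, red, green, blue; 420x560 float32, m along the optical axis (not along the pixel's ray), 0 where there is no reading.
- eyes.camera_params(name): a dict with "fov_y" (degrees; the focal length in pixels is half the picture's height over the tangent of half this angle, whatever the lens; pixels are square), "cx", "cy" (the principal point, pixels), "pose" (4x4, takes a point from camera to world coordinates). Camera axes: x right, y up, looking along -z (the intrinsics and any distortion apply to the point x, -y, -z); pixel columns grow to the right and rows downward; lengths in m; the calibration is good to about 2 mm. A picture is of the moment at which its call begins. camera_params takes no time and is no camera call.
- job_done(): hands the job in; it is judged then, once.
Trained networks look in the newest picture that a camera, given by its name, has taken for a name from the list of things; names that differ only in an ending like _2 or _b are one class to them, and where a whole thing is asked for, a point or a joint stands for the part that bears it (a point fixed in the world has none). Each returns a list of dicts, best first, with "p" (0 to 1); they miss things now and then, are a little off and sometimes report something else, mostly with a low value. They report only what shows in the picture. A call takes as long as a camera call.
- models.regions_of(camera, label): "mask" (420x560 bool, what is visible of it) and "pixel" ([column, row] in pixels, amid what is visible of it).
The state is a dict: "time": time; "joint_pos": joint angles; "joint_vel": joint speeds; "joint_efforts": joint torques, N m; "tool_pos": TCP position; "tool_rot": TCP orientation; "contact_force": force on the tool from outside, world axes, zero at the start; "ft_torque": the same for the moment, N m; "gripper_width": opening from 0.0 (shut) to 1.0 (fully open); "grasp_force": force on a finger pad.
Only numpy, scipy, OpenCV 4.12 (cv2) and the standard library are available. Lean on these libraries where they do the work, as an engineer would, in place of code of your own. Each camera call takes 0.05 s, during which the arm holds its last target. There are 200 camera calls.

## Working session

There is one attempt and no reset: what is moved stays moved. The work goes in short steps, Python scripts to look and compute and a tool call to move; the robot and the scene stay as the last step left them, time stands still between calls to the robot, and variables do not carry over. Pictures are saved under pics/ and viewed, at most 10 in all, crops included, and the job is handed in when it is done.

Besides the shell and the picture viewer there is one more tool, called as name(argument=value, ...) on one line, values as JSON. servo_tool: Moves the arm, as the interface text tells. Its arguments: {"type":"object","properties":{"motion":{"type":"array","items":{"type":"number","minimum":-1,"maximum":1}}},"required":["motion"]}

```bash
mkdir -p pics; cat > h.py <<'E'
import numpy as np, cv2
from plant import manip, eyes, job_done, models
def cloud(name):
    im,d=eyes.grab_frame(name); p=eyes.camera_params(name)
    f=210/np.tan(np.radians(p["fov_y"])/2)
    v,u=np.mgrid[0:420,0:560]
    P=np.stack([(u-p["cx"])/f*d,-(v-p["cy"])/f*d,-d,np.ones_like(d)],-1)@np.array(p["pose"]).T
    P=P[...,:3].copy(); P[d==0]=np.nan
    return im,P,p
def save(n,im): cv2.imwrite('pics/'+n,cv2.cvtColor(im,cv2.COLOR_RGB2BGR))
E
cat > a.py <<'E'
from h import *
ims=[]
for c in ("scene","top"):
    im,P,p=cloud(c); ims.append(im); print(c,{k:(np.round(v,3).tolist() if k=='pose' else v) for k,v in p.items()})
    for l in ["tackle_box","lid","clip_front_left","clip_left","bowl_center","stud_finder_center","nail_jar_center","c_clamp_center"]:
        for r in models.regions_of(c,l)[:4]:
            m=r["mask"]; q=P[m]; q=q[~np.isnan(q[:,0])]
            if len(q): print(l,round(r["p"],2),np.round(r["pixel"]),m.sum(),np.round(np.median(q,0),3),np.round(np.percentile(q,[2,98],0),3).tolist())
    np.save(c+'.npy',P)
save('a1.png',cv2.resize(ims[0],(800,600))); save('a2.png',cv2.resize(ims[1],(800,600)))
s=manip.state(); print(s)
E
python3 a.py
```

```text
scene {'fov_y': 51.61321992906781, 'cx': 284.85377365633735, 'cy': 206.89192543544485, 'pose': [[-0.254, -0.548, 0.797, 1.519], [0.967, -0.141, 0.212, 0.268], [-0.004, 0.825, 0.565, 0.791], [0.0, 0.0, 0.0, 1.0]]}
tackle_box 0.6 [236. 216.] 5738 [ 0.672 -0.085  0.137] [[0.477, -0.232, 0.002], [0.707, 0.042, 0.248]]
lid 0.67 [235. 209.] 4411 [ 0.678 -0.083  0.159] [[0.645, -0.23, 0.076], [0.709, 0.047, 0.25]]
clip_front_left 0.52 [256. 190.] 348 [ 0.677 -0.025  0.23 ] [[0.277, -0.174, 0.0], [0.686, 0.003, 0.257]]
clip_left 0.82 [286. 218.] 249 [0.651 0.041 0.143] [[0.474, 0.004, 0.003], [0.658, 0.067, 0.167]]
clip_left 0.71 [235. 210.] 4589 [ 0.678 -0.084  0.158] [[0.449, -0.237, 0.002], [0.709, 0.048, 0.25]]
clip_left 0.62 [209. 190.] 233 [ 0.705 -0.147  0.232] [[0.36, -0.325, 0.003], [0.719, -0.121, 0.253]]
bowl_center 0.68 [144. 219.] 1371 [ 0.608 -0.419  0.026] [[0.561, -0.472, 0.004], [0.7, -0.335, 0.048]]
stud_finder_center 0.96 [422. 231.] 1201 [0.471 0.395 0.026] [[0.418, 0.319, 0.001], [0.487, 0.473, 0.038]]
stud_finder_center 0.73 [259. 189.] 307 [ 0.678 -0.022  0.232] [[0.31
[... 1952 characters left out ...]
([ 9.99037963e-01,  5.26639031e-02,  1.61286537e+00, -5.52000182e-06,
        1.47600283e+00, -1.19006224e-01]), 'joint_vel': array([-1.54880197e-03,  1.89258522e-03,  1.26947555e-03, -1.37939263e-03,
       -1.08101133e-05,  4.55266286e-04]), 'joint_efforts': array([-8.55019061e-04, -3.93678868e+01, -3.70464063e+01, -2.54171991e-04,
        3.53206387e-04, -7.80018439e-06]), 'tool_pos': array([0.27340426, 0.56202429, 0.20454669]), 'tool_rot': array([1.28346380e-05, 2.24447280e-01, 9.74486233e-01, 2.75554803e-05]), 'contact_force': array([ 0.00957357,  0.11625359, -0.68034826]), 'ft_torque': array([0.00313205, 0.01165456, 0.01706844]), 'grasp_force': 0.0, 'gripper_width': 0.9993719971334976}
```

View pics/a1.png

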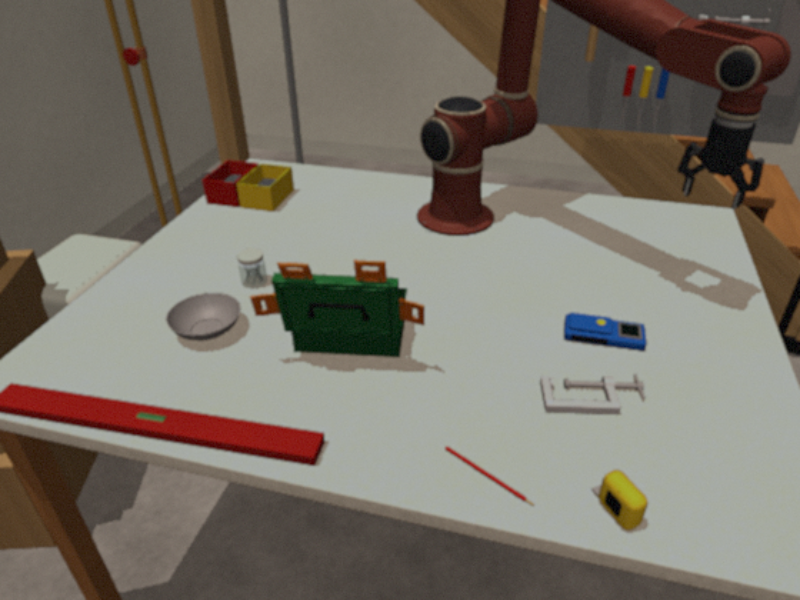

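View pics/a2.png

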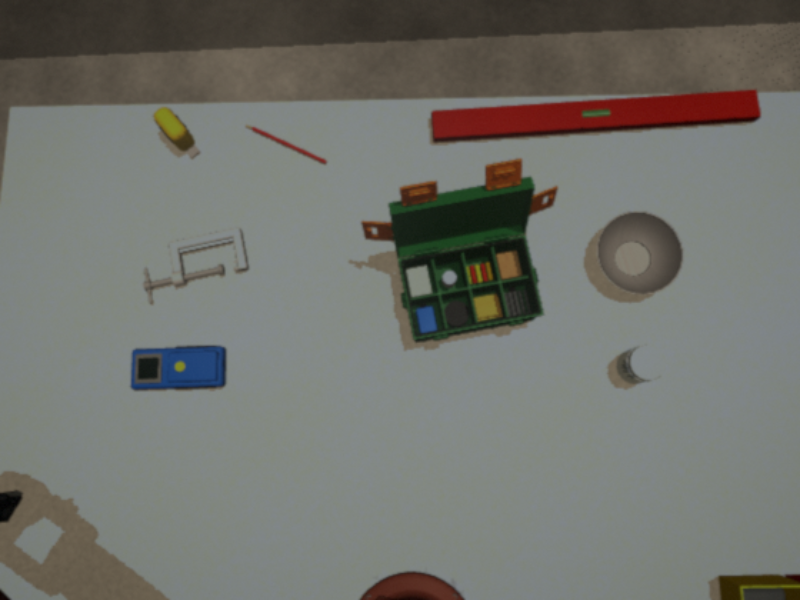

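```bash
cat > b.py <<'E'
import numpy as np, cv2
P=np.load('top.npy')
x,y,z=P[...,0],P[...,1],P[...,2]
# box rim near z~75mm, box footprint
m=(abs(z-.075)<.008)&(x>.4)&(x<.68)&(y>-.27)&(y<.1)
q=P[m][:,:2]; print(len(q),cv2.minAreaRect((q*1000).astype(np.float32)))
# lower front edge profile: lid plane
m=(z>.09)&(z<.23)&(x>.55)&(x<.75)&(y>-.19)&(y<.02)
q=P[m]; A=np.c_[q[:,1],q[:,2],np.ones(len(q))]
c=np.linalg.lstsq(A,q[:,0],rcond=None)[0]
for _ in range(5):
    r=A@c-q[:,0]; k=abs(r)<.006; c=np.linalg.lstsq(A[k],q[k,0],rcond=None)[0]
print('lid x=',c,k.mean(), r.min(),r.max())
E
python3 b.py
```

```text
1854 ((578.6511840820312, -102.49049377441406), (165.18814086914062, 227.7313690185547), 9.931938171386719)
lid x= [-0.17804377  0.18190374  0.62997334] 0.8416050686378036 -0.010193135433030465 0.02050491874251703
```

The scene view shows the box with its lid up at about (340,315) and the bowl at (205,318) to its right. In the top view the box is at about (470,285), yawed about 10°, with all four clips standing out. Next I'll refine the box pose.

```bash
cat > c.py <<'E'
import numpy as np
P=np.load('top.npy').reshape(-1,3); P=P[~np.isnan(P[:,0])]
t=np.radians(10.05); R=np.array([[np.cos(t),np.sin(t)],[-np.sin(t),np.cos(t)]])
q=np.c_[P[:,:2]@R.T,P[:,2]]
c=np.array([.5787,-.1025])@R.T; print('c0 rot',c)
q[:,:2]-=c
m=(q[:,2]>.066)&(q[:,2]<.082)&(abs(q[:,0])<.11)&(abs(q[:,1])<.15)
f=q[m]
print('x all',np.histogram(f[abs(f[:,1])<.03][:,0]*1000,np.arange(-96,100,4)))
g=f[(f[:,0]>-.06)&(f[:,0]<.04)&(abs(f[:,0])>.0)]
print('y',np.histogram(g[:,1]*1000,np.r_[-136:-90:3,90:136:3]))
m=(q[:,2]>.10)&(q[:,2]<.25)&(abs(q[:,0])<.15)&(abs(q[:,1])<.2); l=q[m]
for z in np.arange(.1,.25,.02):
    s=l[abs(l[:,2]-z)<.01]; print(round(z,2),np.round(np.percentile(s[:,0],[2,50,98]),3),np.round(np.percentile(s[:,1],[1,99]),3))
b=l[(l[:,2]<.21)&(abs(l[:,1])<.09)]
print('lid zmax centre',np.percentile(q[(abs(q[:,1])<.03)&(abs(q[:,0])<.16)][:,2],99.8))
E
python3 c.py
```

```text
c0 rot [ 0.55193331 -0.20191472]
x all (array([ 0,  0,  0,  1, 45, 43,  3,  0,  1,  0,  0,  1,  0,  0,  1,  0,  0,
        0,  1,  2,  1,  7,  0,  1,  1,  1,  0,  1,  0,  1,  1,  0,  1,  1,
        0,  1,  9, 54, 40, 36, 39, 35, 35, 52, 11,  0,  0,  0]), array([-96, -92, -88, -84, -80, -76, -72, -68, -64, -60, -56, -52, -48,
       -44, -40, -36, -32, -28, -24, -20, -16, -12,  -8,  -4,   0,   4,
         8,  12,  16,  20,  24,  28,  32,  36,  40,  44,  48,  52,  56,
        60,  64,  68,  72,  76,  80,  84,  88,  92,  96]))
y (array([ 0,  0,  0,  0,  0,  0,  1,  5, 32, 43, 76, 15,  0,  1,  1, 61,  1,
        0,  0, 18, 53, 54, 16,  4,  0,  0,  0,  0,  0,  0,  0]), array([-136, -133, -130, -127, -124, -121, -118, -115, -112, -109, -106,
       -103, -100,  -97,  -94,  -91,   90,   93,   96,   99,  102,  105,
        108,  111,  114,  117,  120,  123,  126,  129,  132,  135]))
0.1 [0.069 0.086 0.089] [-0.109  0.107]
0.12 [0.073 0.089 0.094] [-0.149  0.151]
0.14 [0.078 0.094 0.098] [-0.154  0.151]
0.16 [0.083 0.099 0.103] [-0.153  0.151]
0.18 [0.084 0.102 0.104] [-0.11   0.109]
0.2 [0.091 0.102 0.113] [-0.11   0.108]
0.22 [0.092 0.103 0.113] [-0.107  0.105]
0.24 [0.103 0.113 0.126] [-0.092  0.088]
lid zmax centre 0.21299390122232664
```

```bash
cat > g.py <<'E'
import numpy as np
from scipy.spatial.transform import Rotation as Ro
T=np.radians(10.05); B=np.array([[np.cos(T),-np.sin(T)],[np.sin(T),np.cos(T)]])
C=B@np.array([.5519-.009,-.2024])
def tob(p): return np.r_[B.T@(np.array(p)[:2]-C),p[2]]
def tow(b): return np.r_[B@np.array(b)[:2]+C,b[2]]
def yaw(s):
    w=s["tool_rot"]; x=Ro.from_quat([w[1],w[2],w[3],w[0]]).as_matrix(); return x
E
python3 - <<'E'
from g import *
from plant import manip
s=manip.state(); M=yaw(s); b=tob(s["tool_pos"]); print('C',C,'box pos',b*1000, 'toolx yaw rel box',np.degrees(np.arctan2(M[1,0],M[0,0]))-10.05)
# arc
w=.011
for a in [1.78,1.57,1.35,1.1,.9,.7,.5,.3,.15,0]:
    r=.128 if a<1.5 else .125
    d=np.array([-np.cos(a),np.sin(a)]);n=np.array([np.sin(a),np.cos(a)])
    p=r*d+.022*n; print(a,np.round([(.07+p[0]+w)*1000,(.075+p[1])*1000]))
E
```

```text
C [ 0.56988998 -0.10455421] box pos [-175.6134324   708.08939865  204.54668705] toolx yaw rel box 144.00924317759805
1.78 [128. 193.]
1.57 [103. 200.]
1.35 [ 74. 205.]
1.1 [ 43. 199.]
0.9 [ 19. 189.]
0.7 [ -3. 174.]
0.5 [-21. 156.]
0.3 [-35. 134.]
0.15 [-42. 116.]
0 [-47.  97.]
```

servo_tool(motion=[-1, 0, -0.5, -0.4, -0.25, -1, 0, -1, -0.8, -0.5, -1, 0, -1, -0.8, -0.75, -1, 0, -1, -0.8, -0.8, -1, 0, -1, -0.8, -0.8])

```text
time: 1.52
tool_pos: [0.2209, 0.454, 0.301]
tool_rot: [0.0, -0.087, 0.996, 0.0]
contact_force: [-0.7, -0.2, 0.0]
gripper_width: 0.0
grasp_force: 0.0
```

servo_tool(motion=[-1, -0.25, -0.4, 0, 0, -1, -0.5, -0.8, 0, 0, -1, -0.66, -1, 0, 0])

```text
time: 1.9
tool_pos: [0.321, 0.3482, 0.2999]
tool_rot: [-0.0, -0.086, 0.996, -0.0]
contact_force: [-0.2, 0.0, -0.1]
gripper_width: -0.002
grasp_force: 0.0
```

servo_tool(motion=[-1, -0.25, -0.4, 0, 0, -1, -0.5, -0.8, 0, 0, -1, -0.66, -1, 0, 0])

```text
time: 2.28
tool_pos: [0.4201, 0.2435, 0.2998]
tool_rot: [-0.001, -0.086, 0.996, -0.0]
contact_force: [0.2, 1.1, 0.2]
gripper_width: 0.0
grasp_force: 0.0
```

servo_tool(motion=[-1, -0.25, -0.4, 0, 0, -1, -0.5, -0.8, 0, 0, -1, -0.66, -1, 0, 0])

```text
time: 2.65
tool_pos: [0.519, 0.139, 0.2995]
tool_rot: [-0.001, -0.086, 0.996, -0.0]
contact_force: [0.5, 1.1, -0.5]
gripper_width: 0.001
grasp_force: 0.0
```

servo_tool(motion=[-1, -0.25, -0.4, 0, 0, -1, -0.5, -0.8, 0, 0, -1, -0.66, -1, 0, 0])

```text
time: 3.02
tool_pos: [0.6179, 0.0345, 0.299]
tool_rot: [-0.001, -0.086, 0.996, 0.0]
contact_force: [0.3, 0.8, -0.5]
gripper_width: -0.001
grasp_force: 0.0
```

servo_tool(motion=[-1, -0.25, -0.4, 0, 0, -1, -0.5, -0.8, 0, 0, -1, -0.66, -1, 0, 0, -1, -0.66, -1, 0, 0])

```text
time: 3.52
tool_pos: [0.7163, -0.0693, 0.298]
tool_rot: [-0.002, -0.086, 0.996, 0.0]
contact_force: [-0.6, 0.1, -0.4]
gripper_width: 0.001
grasp_force: 0.0
```

```bash
cat > st.py <<'E'
from g import *
from plant import manip
s=manip.state(); M=yaw(s); print(s["time"],'box',np.round(tob(s["tool_pos"])*1000,1),'yaw',np.round(np.degrees(np.arctan2(M[1,0],M[0,0]))-10.05,1),'F box',np.round(B.T@s["contact_force"][:2],1),np.round(s["contact_force"][2],1),np.round(s["joint_pos"],2),s["gripper_width"])
E
python3 st.py
```

```text
3.525 box [150.3   9.1 298. ] yaw -180.2 F box [-0.6  0.2] -0.4 [-0.2   0.24  1.25 -0.    1.65 -1.94] 0.0009249387640145379
```

servo_tool(motion=[-1, -0.07, -0.08, 0.2, 0, -1, -0.07, -0.08, 0.55, 0, -1, -0.07, -0.08, 0.9, 0, -1, -0.07, -0.08, 0.9, 0])

```text
time: 4.03
tool_pos: [0.7219, -0.0741, 0.1851]
tool_rot: [-0.006, -0.088, 0.996, 0.002]
contact_force: [0.7, -0.6, 0.4]
gripper_width: 0.002
grasp_force: 0.0
```

```bash
python3 st.py; python3 - <<'E'
from h import *
im,P,p=cloud("top"); a=im[60:280,230:420]
im2,P,p=cloud("scene"); b=im2[140:300,150:340]
save('b1.png',np.hstack([cv2.resize(a,(380,440)),cv2.resize(b,(380,440))]))
E
```

```text
4.025 box [155.    3.5 185.1] yaw -180.0 F box [ 0.6 -0.7] 0.4 [-0.2   0.3   1.36  0.    1.49 -1.95] 0.002285336487681688
```

View pics/b1.png

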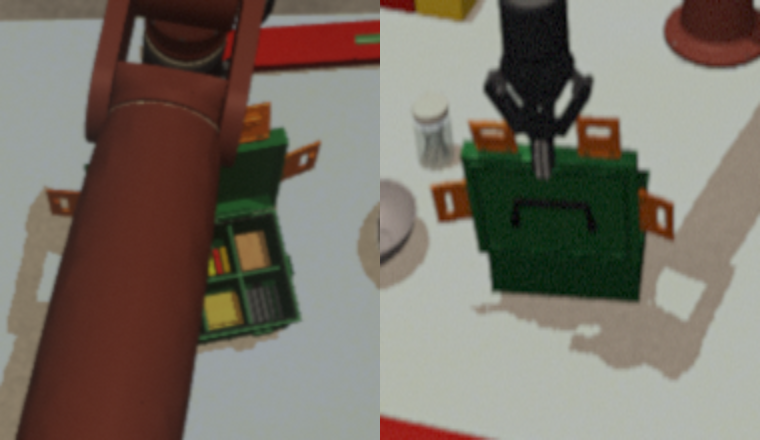

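The crops show shut fingers behind the lid near (542,165), in the gap between the two front clips and clear of them. I'll start pushing along the arc.

servo_tool(motion=[-1, 0.12, 0, -0.04, 0, -1, 0.22, 0, -0.07, 0, -1, 0.33, 0, -0.1, 0, -1, 0.43, 0, -0.13, 0, -1, 0.55, 0, -0.15, 0])

```text
time: 4.75
tool_pos: [0.6597, -0.0873, 0.211]
tool_rot: [0.0, -0.088, 0.996, -0.0]
contact_force: [0.6, -0.8, 0.5]
gripper_width: -0.001
grasp_force: 0.0
```

```bash
python3 st.py
```

```text
4.75 box [ 91.5   1.3 211. ] yaw -180.0 F box [ 0.4 -0.9] 0.5 [-0.24  0.14  1.51 -0.    1.49 -1.99] -0.0006108503044243825
```

servo_tool(motion=[-1, 0.15, 0, 0.07, 0, -1, 0.28, 0, 0.09, 0, -1, 0.4, 0, 0.12, 0, -1, 0.5, 0, 0.16, 0, -1, 0.6, 0, 0.2, 0])

```text
time: 5.38
tool_pos: [0.5889, -0.0998, 0.1862]
tool_rot: [0.0, -0.088, 0.996, -0.0]
contact_force: [-0.4, -0.4, -0.6]
gripper_width: 0.003
grasp_force: 0.0
```

```bash
python3 st.py; python3 - <<'E'
from h import *
im2,P,p=cloud("scene"); b=im2[140:300,150:340]
save('b2.png',cv2.resize(b,(570,480)))
E
```

```text
5.375 box [ 19.6   1.4 186.2] yaw -180.0 F box [-0.4 -0.3] -0.6 [-0.29 -0.    1.7  -0.    1.44 -2.04] 0.0025574149208550056
```

View pics/b2.png

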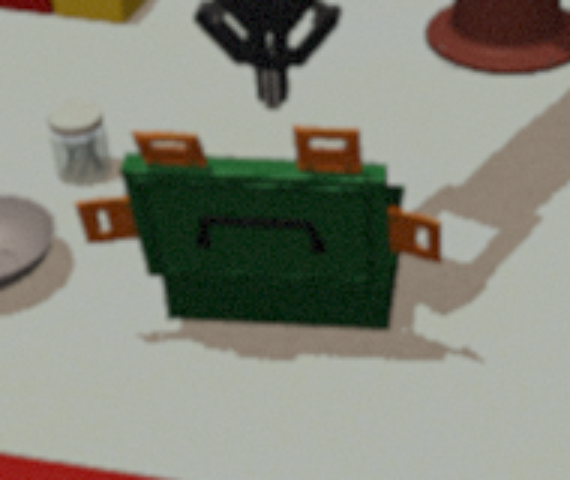

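The finger slipped over the top edge, at about (275,100), and the lid still stands nearly upright. I'll measure its angle before retrying.

```bash
cat > lid.py <<'E'
from h import *; from g import *
im,P,p=cloud("scene"); q=P.reshape(-1,3); q=q[~np.isnan(q[:,0])]; q=np.c_[(q[:,:2]-C)@B,q[:,2]]
m=(q[:,2]>.09)&(q[:,2]<.205)&(abs(q[:,0])<.14)&(abs(q[:,1])<.1)&(q[:,0]>.03); l=q[m]
k=np.ones(len(l),bool)
for _ in range(6):
    c=np.polyfit(l[k,2],l[k,0],1); k=abs(np.polyval(c,l[:,2])-l[:,0])<.004
print('slope',c,'angle',np.pi/2+np.arctan(c[0]),'x at z=.075',np.polyval(c,.075),'x at z=.2',np.polyval(c,.2),k.mean())
t=q[(abs(q[:,1])<.03)&(q[:,0]>.06)&(abs(q[:,0])<.14)]; print('top z',np.percentile(t[:,2],[98,99.5]))
E
python3 lid.py
```

```text
slope [0.24207051 0.07328318] angle 1.8082981339659727 x at z=.075 0.09143846492625768 x at z=.2 0.12169727926246121 0.916595380667237
top z [0.51281136 0.52154383]
```

servo_tool(motion=[-1, 0, 0, -0.4, 0, -1, 0, 0, -0.4, 0, -1, -0.5, 0, -0.4, 0, -1, -1, 0, -0.4, 0, -1, -1, 0, -0.4, 0])

```text
time: 6.1
tool_pos: [0.7097, -0.0776, 0.2296]
tool_rot: [-0.003, -0.089, 0.996, 0.001]
contact_force: [-0.9, 0.2, -1.4]
gripper_width: 0.001
grasp_force: 0.0
```

servo_tool(motion=[-1, -0.12, 0, 0, 0, -1, -0.12, 0, 0.2, 0, -1, -0.12, 0, 0.4, 0, -1, -0.12, 0, 0.4, 0, -1, -0.12, 0, 0.4, 0])

```text
time: 6.72
tool_pos: [0.7219, -0.0763, 0.187]
tool_rot: [0.0, -0.088, 0.996, -0.0]
contact_force: [0.5, 0.3, 0.7]
gripper_width: 0.0
grasp_force: 0.0
```

```bash
python3 st.py; python3 lid.py
```

```text
6.725 box [154.6   1.3 187. ] yaw -180.0 F box [0.5 0.2] 0.7 [-0.21  0.29  1.37 -0.    1.48 -1.95] 0.00022392085177443333
slope [0.24032541 0.0735163 ] angle 1.806648968998515 x at z=.075 0.09154070681514395 x at z=.2 0.12158138266790194 0.9121503496503497
top z [0.54050649 0.54211254]
```

servo_tool(motion=[-1, 0.14, 0, 0, 0, -1, 0.24, 0, 0, 0, -1, 0.34, 0, 0, 0, -1, 0.43, 0, 0, 0, -1, 0.43, 0, 0, 0])

```text
time: 7.4
tool_pos: [0.6707, -0.0853, 0.1867]
tool_rot: [0.0, -0.087, 0.996, -0.0]
contact_force: [0.6, 0.1, 0.3]
gripper_width: 0.003
grasp_force: 0.0
```

```bash
python3 st.py; python3 lid.py
```

```text
7.4 box [102.6   1.3 186.7] yaw -180.0 F box [ 0.6 -0. ] 0.3 [-0.24  0.18  1.5   0.    1.46 -1.98] 0.0025117275384467963
slope [0.24429101 0.07288113] angle 1.8103946427868467 x at z=.075 0.09120295369324931 x at z=.2 0.12173932934003487 0.9095177123346138
top z [0.53256291 0.53383643]
```

```bash
python3 - <<'E'
from h import *
im2,P,p=cloud("scene"); b=im2[120:300,150:340]
im,P,p=cloud("top"); a=im[60:280,230:420]
save('b3.png',np.hstack([cv2.resize(a,(380,440)),cv2.resize(b,(400,440))]))
E
```

```text
(no output)
```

View pics/b3.png

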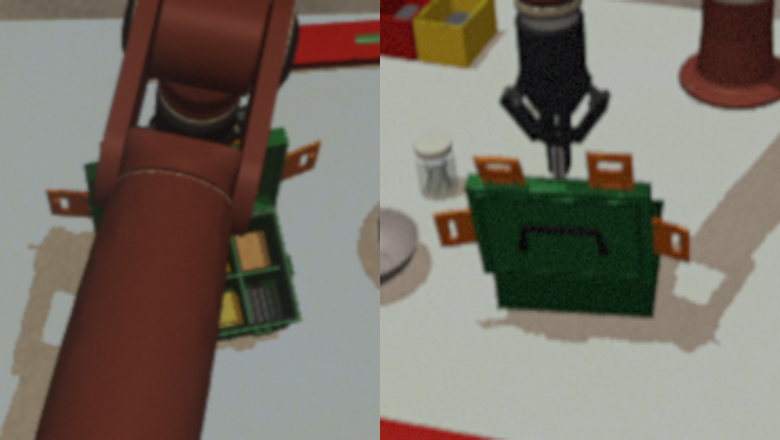

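```bash
python3 - <<'E'
from h import *; from g import *
p=eyes.camera_params("scene"); f=210/np.tan(np.radians(p["fov_y"])/2); Pi=np.linalg.inv(p["pose"])
def pr(w):
    c=Pi@np.r_[w,1]; return np.round([p["cx"]+f*c[0]/-c[2],p["cy"]-f*c[1]/-c[2], -c[2]],3)
print('b1',pr([.7219,-.0741,.190]),'b2',pr([.5889,-.0998,.1862]),'b3',pr([.6707,-.0853,.1867]))
print('b1 seen 231,205; b2 tip', 150+272/3,140+105/3,' b3 tip',150+(558-380)*190/400,120+175*180/440)
for l,b in dict(hinge=[.07,0,.075],lt=[.123,.11,.206],rt=[.123,-.11,.206],bl=[.07,.11,0],br=[.07,-.11,0]).items(): print(l,pr(tow(b)))
im,P,pp=cloud("scene")
for (u,v) in [(231,185),(234,190),(234,193),(234,196),(234,199),(234,202),(234,205),(234,210)]: print(u,v,np.round(tob(P[v,u])*1000),im[v,u])
E
```

```text
b1 [232.97  211.245   1.048] b2 [241.413 183.4     1.161] b3 [235.987 200.377   1.093]
b1 seen 231,205; b2 tip 240.66666666666669 175.0  b3 tip 234.55 191.5909090909091
hinge [240.35  227.924   1.183]
lt [278.105 200.26    1.058]
rt [189.447 196.524   1.073]
bl [280.829 251.075   1.218]
br [203.645 247.192   1.233]
231 185 [112.  -6. 237.] [55 54 49]
234 190 [115.   1. 225.] [53 54 48]
234 193 [109.  -1. 212.] [39 49 36]
234 196 [114.  -0. 207.] [39 96 49]
234 199 [122.   1. 204.] [24 58 28]
234 202 [124.   1. 196.] [17 52 22]
234 205 [119.  -1. 184.] [18 42 21]
234 210 [113.  -3. 164.] [27 46 31]
```

servo_tool(motion=[-1, 0, 0, -0.4, 0, -1, -0.25, 0, -0.4, 0, -1, -0.5, 0, -0.4, 0, -1, -0.5, 0, -0.4, 0])

```text
time: 8.1
tool_pos: [0.7315, -0.0742, 0.2335]
tool_rot: [-0.0, -0.088, 0.996, 0.0]
contact_force: [-0.7, 0.5, 0.1]
gripper_width: 0.002
grasp_force: 0.0
```

```bash
cat > tip.py <<'E'
from h import *; from g import *
s=manip.state(); t=s["tool_pos"]
for cn in ("scene","top"):
    im,P,p=cloud(cn); q=P.reshape(-1,3); q=q[~np.isnan(q[:,0])]
    d=q-t; k=(np.hypot(d[:,0],d[:,1])<.03)&(d[:,2]>-.03)&(d[:,2]<.12); e=d[k]
    print(cn,len(e),[ (lo,int(((e[:,2]*1000>lo)&(e[:,2]*1000<=lo+6)).sum())) for lo in range(-24,60,6)])
    for lo in range(0,60,12):
        j=e[(e[:,2]*1000>lo)&(e[:,2]*1000<=lo+12)]
        if len(j): print(lo,np.round(j.mean(0)*1000),np.round(np.ptp(j,0)*1000))
print(np.round(tob(t)*1000),s["gripper_width"])
E
python3 tip.py; python3 lid.py
```

```text
scene 597 [(-24, 0), (-18, 0), (-12, 0), (-6, 0), (0, 0), (6, 0), (12, 0), (18, 0), (24, 0), (30, 12), (36, 27), (42, 31), (48, 30), (54, 31)]
24 [11.  2. 34.] [ 6. 18.  4.]
36 [ 9.  2. 42.] [22. 27. 12.]
48 [ 8.  3. 54.] [17. 26. 12.]
top 0 [(-24, 0), (-18, 0), (-12, 0), (-6, 0), (0, 0), (6, 0), (12, 0), (18, 0), (24, 0), (30, 0), (36, 0), (42, 0), (48, 0), (54, 0)]
[164.   2. 234.] 0.0024451487447848335
slope [0.24389425 0.07298964] angle 1.8100201955188473 x at z=.075 0.09128170533967574 x at z=.2 0.12176848632480666 0.9146757679180887
top z [0.58284758 0.58358924]
```

```bash
python3 - <<'E'
from h import *; from g import *
im,P,p=cloud("scene"); f=210/np.tan(np.radians(p["fov_y"])/2); Pi=np.linalg.inv(p["pose"])
t=manip.state()["tool_pos"]
o=cv2.resize(im[110:230,180:300],(600,600),interpolation=cv2.INTER_NEAREST)
for dz in (0,.03,.073):
    c=Pi@np.r_[t+[0,0,dz],1]; u,v=p["cx"]+f*c[0]/-c[2],p["cy"]-f*c[1]/-c[2]; print(u,v)
    cv2.drawMarker(o,(int((u-180+.5)*5),int((v-110+.5)*5)),(255,0,0),0,16,1)
save('b4.png',o)
E
```

```text
230.16272819353588 197.55091078061355
229.1830572039105 186.64156841761118
227.71942538818988 170.34297354221928
```

View pics/b4.png

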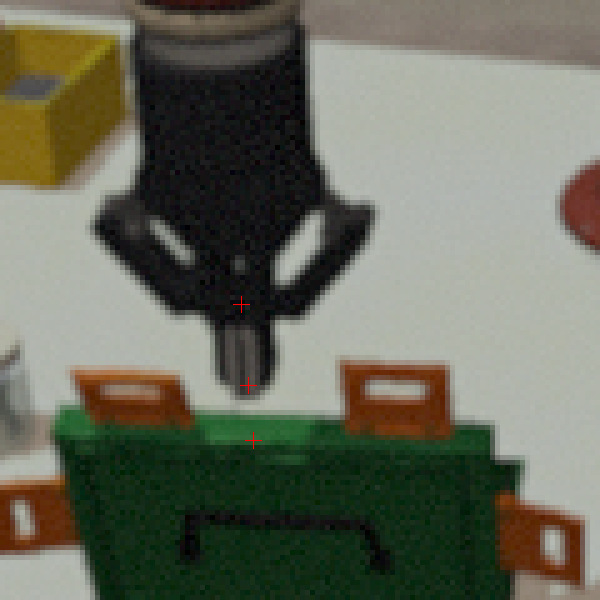

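The shut fingertip ends at about (247,398). The reported TCP projects to (253,440), so the real tip sits about 26 mm above the reported TCP, which is why it passed over the lid. I'll turn the gripper so its links fit between the clips and work from the visible tip.

servo_tool(motion=[-1, 0, 0, 0, 0.23, -1, 0, 0, 0, 0.46, -1, 0, 0, 0, 0.69, -1, 0, 0, 0, 0.92, -1, 0, 0, 0, 1])

```text
time: 8.93
tool_pos: [0.7296, -0.0749, 0.2349]
tool_rot: [0.0, 0.302, 0.953, -0.0]
contact_force: [0.3, 0.2, 0.6]
gripper_width: 0.004
grasp_force: 0.0
```

servo_tool(motion=[-1, 0, 0, 0.1, 0.23, -1, 0, 0, 0.2, 0.46, -1, 0, 0, 0.35, 0.69, -1, 0, 0, 0.58, 0.92, -1, 0, 0, 0.58, 1])

```text
time: 9.55
tool_pos: [0.7278, -0.0745, 0.1613]
tool_rot: [-0.003, 0.644, 0.765, -0.001]
contact_force: [-0.0, -0.2, -0.1]
gripper_width: 0.001
grasp_force: 0.0
```

```bash
python3 st.py; python3 tip.py|head -4
```

```text
9.55 box [160.7   2.  161.3] yaw 89.8 F box [-0.1 -0.2] -0.1 [-0.2   0.33  1.37 -0.    1.45 -0.38] 0.000760821446541793
scene 228 [(-24, 0), (-18, 0), (-12, 0), (-6, 0), (0, 0), (6, 0), (12, 0), (18, 0), (24, 5), (30, 9), (36, 23), (42, 18), (48, 22), (54, 22)]
24 [ 8.  1. 32.] [10. 20.  8.]
36 [ 9.  4. 42.] [20. 21. 11.]
48 [11.  3. 54.] [23. 22. 11.]
```

servo_tool(motion=[-1, 0, -0.15, 0, 0, -1, 0, -0.25, 0, 0, -1, 0, -0.35, 0, 0, -1, 0, -0.46, 0, 0, -1, 0, -0.46, 0, 0])

```text
time: 10.28
tool_pos: [0.6746, -0.0845, 0.1648]
tool_rot: [-0.001, 0.643, 0.766, -0.001]
contact_force: [-0.8, -0.1, 0.7]
gripper_width: -0.003
grasp_force: 0.0
```

```bash
python3 st.py; python3 lid.py
```

```text
10.275 box [106.6   1.4 164.8] yaw 90.0 F box [-0.8  0. ] 0.7 [-0.23  0.21  1.51 -0.    1.42 -0.41] -0.002863459378369652
slope [0.01697173 0.08987917] angle 1.587766431115165 x at z=.075 0.09115204728211189 x at z=.2 0.09327351397585511 0.8933728248796742
top z [0.51122795 0.51419715]
```

servo_tool(motion=[-1, 0, -0.12, 0, 0, -1, 0, -0.25, 0, 0, -1, 0, -0.39, 0, 0, -1, 0, -0.52, 0, 0, -1, 0, -0.62, 0.04, 0])

```text
time: 10.95
tool_pos: [0.6019, -0.0975, 0.1605]
tool_rot: [0.0, 0.642, 0.766, 0.0]
contact_force: [2.2, 0.2, 1.6]
gripper_width: 0.002
grasp_force: 1.1
```

```bash
python3 st.py; cat > lid2.py <<'E'
from h import *; from g import *
im,P,p=cloud("scene"); g=im.astype(int); m=(g[...,1]>g[...,0]*1.25)&(g[...,1]>g[...,2]*1.2)
q=P[m]; q=q[~np.isnan(q[:,0])]; q=np.c_[(q[:,:2]-C)@B,q[:,2]]
q=q[(abs(q[:,1])<.1)&(abs(q[:,0])<.16)&(q[:,2]>.1)]; h=q[:,[0,2]]-[.07,.075]
best=max(np.arange(0,1.9,.01),key=lambda a:(abs(h@[np.sin(a),np.cos(a)]-.022)<.003).sum())
d=h@[np.sin(best),np.cos(best)]; r=h@[-np.cos(best),np.sin(best)]
print('lid angle',best,(abs(d-.022)<.003).mean(),np.percentile(r[abs(d-.022)<.003],[2,98]))
E
python3 lid2.py
```

```text
10.95 box [ 32.8   1.4 160.5] yaw 90.0 F box [ 2.2 -0.2] 1.6 [-0.28  0.05  1.69  0.    1.4  -0.46] 0.0018719602067734876
lid angle 1.02 0.7668378133494412 [0.01760633 0.13670626]
```

servo_tool(motion=[-1, 0, -0.1, 0.05, 0, -1, 0, -0.2, 0.1, 0, -1, 0, -0.28, 0.16, 0, -1, 0, -0.37, 0.24, 0, -1, 0, -0.44, 0.31, 0])

```text
time: 11.62
tool_pos: [0.5497, -0.1066, 0.1219]
tool_rot: [-0.0, 0.642, 0.766, -0.0]
contact_force: [2.0, 0.1, 0.5]
gripper_width: -0.002
grasp_force: 0.6
```

```bash
python3 st.py; python3 lid2.py
```

```text
11.625 box [-20.2   1.5 121.9] yaw 90.0 F box [ 2.  -0.3] 0.5 [-0.32 -0.04  1.84 -0.    1.33 -0.5 ] -0.0016167501040984203
lid angle 0.49 0.7572746628814763 [0.01290957 0.13395288]
```

servo_tool(motion=[-1, 0, -0.07, 0.09, 0, -1, 0, -0.13, 0.19, 0, -1, 0, -0.18, 0.31, 0, -1, 0, -0.21, 0.42, 0, -1, 0, -0.21, 0.46, 0])

```text
time: 12.3
tool_pos: [0.5251, -0.1111, 0.0698]
tool_rot: [-0.002, 0.642, 0.766, -0.001]
contact_force: [-15.7, 4.0, 34.1]
gripper_width: 0.004
grasp_force: 16.8
```

```bash
python3 st.py; python3 lid2.py
```

```text
12.3 box [-45.3   1.4  69.8] yaw 90.0 F box [-14.8   6.7] 34.1 [-0.35 -0.03  1.93 -0.    1.24 -0.52] 0.0035705868235652665
lid angle 0.05 0.6134751773049646 [0.0104732  0.12794704]
```

servo_tool(motion=[-1, 0, 0, -0.3, 0, -1, 0, 0, -0.6, 0, -1, 0.4, 0.2, -0.6, 0, -1, 0.8, 0.38, -0.6, 0, -1, 0.8, 0.38, -0.6, 0])

```text
time: 12.98
tool_pos: [0.5538, -0.0058, 0.1387]
tool_rot: [-0.001, 0.641, 0.768, -0.0]
contact_force: [0.2, -0.3, -0.1]
gripper_width: -0.003
grasp_force: 0.0
```

```bash
python3 st.py; cat > clips.py <<'E'
from h import *; from g import *
for cn in ("top","scene"):
    im,P,p=cloud(cn); g=im.astype(int); 
    q=np.c_[(P.reshape(-1,3)[:,:2]-C)@B,P.reshape(-1,3)[:,2]]; G=g.reshape(-1,3)
    ok=~np.isnan(q[:,0])&(abs(q[:,0])<.15)&(abs(q[:,1])<.2)
    o=ok&(G[:,0]>G[:,2]*2)&(G[:,0]>G[:,1]*1.5)&(G[:,0]>70)&(q[:,2]>.03)
    for n,s in dict(FL=(q[:,0]<-.07)&(q[:,1]>0),FR=(q[:,0]<-.07)&(q[:,1]<0),L=(q[:,1]>.11)&(q[:,0]>-.07),R=(q[:,1]<-.11)&(q[:,0]>-.07)).items():
        k=q[o&s]*1000
        if len(k)>5: print(cn,n,len(k),'lo',np.round(np.percentile(k,3,0)),'hi',np.round(np.percentile(k,97,0)))
    gr=ok&(G[:,1]>G[:,0]*1.25)&(G[:,1]>G[:,2]*1.2)&(q[:,2]>.085)&(abs(q[:,1])<.1)&(abs(q[:,0])<.075); k=q[gr]*1000
    if len(k)>50:
        A=np.c_[k[:,:2],np.ones(len(k))]; r=np.ones(len(k),bool)
        for _ in range(5): c=np.linalg.lstsq(A[r],k[r,2],rcond=None)[0]; r=abs(A@c-k[:,2])<4
        print(cn,'lid plane',np.round(c,3),r.sum(),'x range',np.round(np.percentile(k[:,0],[1,99])))
E
python3 clips.py
```

```text
12.975 box [  1.4 100.  138.7] yaw 90.3 F box [ 0.1 -0.3] -0.1 [-0.15 -0.07  1.84  0.    1.37 -0.33] -0.0031084221265010037
top FL 2581 lo [-148.   77.  500.] hi [-76. 187. 531.]
top FR 342 lo [-114.  -87.   88.] hi [-73. -39. 102.]
top L 1520 lo [-63. 112.  91.] hi [ 37. 174. 503.]
top R 291 lo [ -24. -152.   88.] hi [  23. -115.  101.]
top lid plane [-5.0000e-03  1.1000e-02  9.7994e+01] 2974 x range [-70.  67.]
scene FL 660 lo [-148.   52.   89.] hi [-78. 187. 532.]
scene FR 122 lo [-110.  -86.   91.] hi [-81. -40. 100.]
scene L 563 lo [-57. 111.  91.] hi [ 56. 173. 503.]
scene R 134 lo [ -20. -153.   90.] hi [  27. -115.  101.]
scene lid plane [-2.0000e-03 -0.0000e+00  9.9015e+01] 1803 x range [-58.  72.]
```

Lid is flat and closed with all clips out. Next, the left clip: I'll move above it and measure the gripper's width against height.

servo_tool(motion=[-1, 0.38, 0, 0.1, 0, -1, 0.38, 0, 0.1, 0, -1, 0.38, 0, 0.1, 0])

```text
time: 13.45
tool_pos: [0.5459, 0.0352, 0.1274]
tool_rot: [0.0, 0.643, 0.766, -0.0]
contact_force: [0.1, -0.6, -0.6]
gripper_width: 0.001
grasp_force: 0.0
```

```bash
python3 st.py; python3 - <<'E'
from h import *; from g import *
t=tob(manip.state()["tool_pos"])
for cn in ("scene",):
    im,P,p=cloud(cn); q=P.reshape(-1,3); q=q[~np.isnan(q[:,0])]; d=(np.c_[(q[:,:2]-C)@B,q[:,2]]-t)*1000
    for lo in range(10,160,8):
        k=d[(d[:,2]>lo)&(d[:,2]<=lo+8)&(abs(d[:,0])<80)&(abs(d[:,1])<80)]
        if len(k)>2: print(lo,len(k),np.round(np.percentile(k,[3,97],0)[:,:2]).tolist())
E
```

```text
13.45 box [  0.8 141.8 127.4] yaw 89.9 F box [ 0.  -0.6] -0.6 [-0.07 -0.07  1.87 -0.    1.35 -0.25] 0.0013043743146472215
26 9 [[5.0, -10.0], [9.0, 7.0]]
34 19 [[5.0, -11.0], [15.0, 11.0]]
42 22 [[4.0, -11.0], [16.0, 10.0]]
50 24 [[5.0, -11.0], [17.0, 10.0]]
58 13 [[6.0, -9.0], [17.0, 9.0]]
74 20 [[5.0, -10.0], [36.0, 13.0]]
82 8 [[30.0, -12.0], [41.0, 12.0]]
90 21 [[-0.0, -13.0], [50.0, 16.0]]
98 32 [[7.0, -16.0], [54.0, 16.0]]
106 31 [[16.0, -16.0], [61.0, 16.0]]
114 56 [[16.0, -16.0], [65.0, 15.0]]
122 57 [[-8.0, -18.0], [60.0, 18.0]]
130 63 [[-8.0, -18.0], [46.0, 19.0]]
138 27 [[31.0, -9.0], [43.0, 11.0]]
146 28 [[31.0, -9.0], [41.0, 10.0]]
154 54 [[12.0, -32.0], [40.0, 33.0]]
```

servo_tool(motion=[-1, 0.03, 0, 0.25, 0, -1, 0.03, 0, 0.4, 0, -1, 0.03, 0, 0.55, 0, -1, 0.03, 0, 0.7, 0, -1, 0.03, 0, 0.85, 0])

```text
time: 14.12
tool_pos: [0.5458, 0.0399, 0.0249]
tool_rot: [0.0, 0.643, 0.766, 0.0]
contact_force: [-0.9, -0.0, 0.2]
gripper_width: -0.001
grasp_force: 0.2
```

```bash
python3 st.py
```

```text
14.125 box [  1.5 146.4  24.9] yaw 90.0 F box [-0.9  0.2] 0.2 [-0.06  0.05  1.93  0.    1.16 -0.24] -0.0006807594297767917
```

servo_tool(motion=[-1, -0.05, 0, 0, 0, -1, -0.09, 0, 0, 0, -1, -0.12, 0, 0, 0, -1, -0.15, 0, 0, 0, -1, -0.15, 0, 0, 0])

```text
time: 14.75
tool_pos: [0.5487, 0.0224, 0.0261]
tool_rot: [-0.0, 0.642, 0.766, 0.0]
contact_force: [-1.8, 0.9, 1.0]
gripper_width: -0.003
grasp_force: 0.8
```

servo_tool(motion=[-1, -0.02, 0, 0, 0, -1, -0.02, 0, 0, 0])

```text
time: 15.0
tool_pos: [0.5493, 0.0201, 0.026]
tool_rot: [0.0, 0.643, 0.766, 0.001]
contact_force: [-0.2, 4.2, -0.5]
gripper_width: 0.0
grasp_force: 1.9
```

```bash
python3 st.py; python3 clips.py | grep " L "
```

```text
15.0 box [  1.5 126.4  26. ] yaw 90.0 F box [0.6 4.1] -0.5 [-0.1   0.06  1.93  0.    1.16 -0.27] 0.00048783458770732235
top L 1342 lo [-60. 113. 362.] hi [ 34. 195. 409.]
scene L 777 lo [-57. 112.  87.] hi [ 53. 194. 410.]
```

servo_tool(motion=[-1, -0.02, 0, 0, 0, -1, -0.02, 0, 0, 0])

```text
time: 15.35
tool_pos: [0.5493, 0.02, 0.0258]
tool_rot: [-0.002, 0.643, 0.766, 0.002]
contact_force: [-1.3, 11.7, 0.7]
gripper_width: -0.006
grasp_force: 5.8
```

servo_tool(motion=[-1, -0.02, 0, 0, 0, -1, -0.02, 0, 0, 0])

```text
time: 15.6
tool_pos: [0.5492, 0.0201, 0.0258]
tool_rot: [-0.004, 0.643, 0.766, 0.003]
contact_force: [-3.1, 19.0, 2.9]
gripper_width: 0.001
grasp_force: 9.9
```

servo_tool(motion=[-1, -0.01, 0, 0, 0, -1, -0.01, 0, 0, 0])

```text
time: 15.85
tool_pos: [0.5492, 0.0201, 0.0258]
tool_rot: [-0.005, 0.643, 0.766, 0.004]
contact_force: [-2.6, 23.4, 2.8]
gripper_width: -0.0
grasp_force: 11.9
```

servo_tool(motion=[-1, 0.2, 0, 0, 0, -1, 0.2, 0, -0.4, 0, -1, 0.2, 0, -0.8, 0, -1, 0.2, 0, -0.8, 0])

```text
time: 16.35
tool_pos: [0.5499, 0.0366, 0.1278]
tool_rot: [0.005, 0.642, 0.766, 0.003]
contact_force: [-0.2, 0.3, -0.3]
gripper_width: -0.0
grasp_force: 0.0
```

servo_tool(motion=[-1, -0.45, 0, 0, 0, -1, -0.95, 0, 0, 0, -1, -1, 0, 0, 0])

```text
time: 16.73
tool_pos: [0.5667, -0.0843, 0.121]
tool_rot: [0.0, 0.644, 0.765, -0.001]
contact_force: [0.0, 0.5, 0.1]
gripper_width: 0.002
grasp_force: 0.0
```

servo_tool(motion=[-1, -0.45, 0, 0, 0, -1, -0.95, 0, 0, 0, -1, -1, 0, 0, 0, -1, -1, 0, 0, 0])

```text
time: 17.23
tool_pos: [0.5872, -0.1984, 0.1208]
tool_rot: [-0.001, 0.643, 0.766, -0.0]
contact_force: [-0.3, 0.5, -0.8]
gripper_width: -0.001
grasp_force: 0.0
```

```bash
python3 st.py; python3 clips.py
```

```text
17.225 box [  0.7 -95.4 120.8] yaw 90.0 F box [-0.2  0.5] -0.8 [-0.45  0.11  1.7  -0.    1.34 -0.62] -0.0012073828309834592
top FL 1125 lo [-149.    1.   87.] hi [-73.  86. 537.]
top FR 1973 lo [-145.  -96.  484.] hi [-73.  -2. 524.]
top L 21 lo [-22. 111.  87.] hi [ 10. 117.  92.]
top R 707 lo [ -59. -148.  455.] hi [  14. -111.  479.]
top lid plane [0.0000e+00 1.0000e-03 9.7372e+01] 2899 x range [-69.  68.]
scene FL 679 lo [-148.    3.   89.] hi [-85.  77. 537.]
scene FR 402 lo [-132.  -89.   92.] hi [-74.  -1. 523.]
scene L 37 lo [-22. 111.  50.] hi [ 29. 116.  93.]
scene R 497 lo [ -39. -157.   91.] hi [  34. -111.  475.]
scene lid plane [-1.0000e-03 -0.0000e+00  9.8948e+01] 1796 x range [-58.  72.]
```

servo_tool(motion=[-1, -0.42, 0, 0, 0, -1, -0.42, 0, 0, 0, -1, -0.42, 0, 0.2, 0, -1, -0.42, 0, 0.35, 0, -1, -0.42, 0, 0.5, 0])

```text
time: 17.95
tool_pos: [0.5964, -0.2471, 0.0606]
tool_rot: [-0.0, 0.642, 0.767, -0.0]
contact_force: [-0.2, -0.1, 1.2]
gripper_width: -0.001
grasp_force: 0.4
```

servo_tool(motion=[-1, 0, 0, 0.15, 0, -1, 0, 0, 0.29, 0, -1, 0.05, 0, 0.29, 0, -1, 0.1, 0, 0.29, 0, -1, 0.15, 0, 0.29, 0])

```text
time: 18.58
tool_pos: [0.5945, -0.2329, 0.0285]
tool_rot: [0.003, 0.642, 0.766, -0.001]
contact_force: [0.8, -6.9, -4.3]
gripper_width: 0.001
grasp_force: 3.6
```

servo_tool(motion=[-1, 0.03, 0, 0, 0, -1, 0.03, 0, 0, 0])

```text
time: 18.82
tool_pos: [0.5941, -0.2306, 0.0283]
tool_rot: [0.004, 0.642, 0.766, -0.002]
contact_force: [2.1, -10.6, -5.0]
gripper_width: 0.004
grasp_force: 5.6
```

```bash
python3 st.py
```

```text
18.825 box [   1.8 -128.4   28.3] yaw 90.0 F box [  0.3 -10.8] -5.0 [-0.48  0.24  1.72 -0.01  1.18 -0.66] 0.0036559764464015026
```

servo_tool(motion=[-1, 0.03, 0, 0, 0, -1, 0.03, 0, 0, 0])

```text
time: 19.08
tool_pos: [0.5942, -0.2308, 0.0286]
tool_rot: [0.007, 0.642, 0.766, -0.004]
contact_force: [5.4, -21.4, -10.9]
gripper_width: -0.002
grasp_force: 11.0
```

servo_tool(motion=[-1, 0.03, 0, 0, 0, -1, 0.03, 0, 0, 0])

```text
time: 19.32
tool_pos: [0.5942, -0.2309, 0.0287]
tool_rot: [0.011, 0.642, 0.766, -0.005]
contact_force: [6.9, -32.0, -14.2]
gripper_width: 0.001
grasp_force: 16.5
```

servo_tool(motion=[-1, 0.01, 0, 0, 0, -1, 0.01, 0, 0, 0])

```text
time: 19.58
tool_pos: [0.5943, -0.231, 0.0288]
tool_rot: [0.011, 0.643, 0.766, -0.006]
contact_force: [8.4, -35.5, -16.9]
gripper_width: 0.004
grasp_force: 18.2
```

```bash
python3 st.py
```

```text
19.575 box [   1.9 -128.7   28.8] yaw 90.0 F box [  2.1 -36.4] -16.9 [-0.48  0.23  1.72 -0.02  1.17 -0.65] 0.0035833633104577095
```

servo_tool(motion=[-1, -0.28, 0, 0, 0, -1, -0.28, 0, 0, 0, -1, -0.28, 0, -0.4, 0, -1, -0.28, 0, -0.8, 0, -1, -0.28, 0, -0.8, 0])

```text
time: 20.2
tool_pos: [0.6006, -0.2523, 0.1298]
tool_rot: [0.005, 0.642, 0.767, 0.001]
contact_force: [0.2, -0.3, 1.3]
gripper_width: 0.006
grasp_force: 0.0
```

```bash
python3 st.py; python3 clips.py; python3 - <<'E'
from h import *
im2,P,p=cloud("scene"); b=im2[160:290,140:310]
im,P,p=cloud("top"); a=im[120:280,250:420]
save('b5.png',np.hstack([cv2.resize(a,(400,400)),cv2.resize(b,(400,400))]))
E
```

```text
20.2 box [   4.5 -150.9  129.8] yaw 90.1 F box [ 0.2 -0.3] 1.3 [-0.51  0.16  1.62  0.    1.35 -0.69] 0.006152147223621353
top FL 404 lo [-149.    1.   84.] hi [-72.  83. 546.]
top FR 3042 lo [-147. -140.  491.] hi [-73.  -7. 543.]
top L 21 lo [-23. 111.  87.] hi [ 10. 117.  94.]
top R 2095 lo [ -62. -191.  466.] hi [  43. -113.  487.]
top lid plane [2.0000e-03 3.0000e-03 9.7259e+01] 4131 x range [-70.  68.]
scene FL 298 lo [-149.    1.   88.] hi [-85.  83. 544.]
scene FR 864 lo [-143. -122.   93.] hi [-74.  -3. 542.]
scene L 35 lo [-10. 111.  51.] hi [ 29. 115.  94.]
scene R 698 lo [ -50. -195.  365.] hi [  63. -118.  484.]
scene lid plane [-4.000e-03 -1.000e-03  9.898e+01] 1817 x range [-60.  72.]
```

View pics/b5.png

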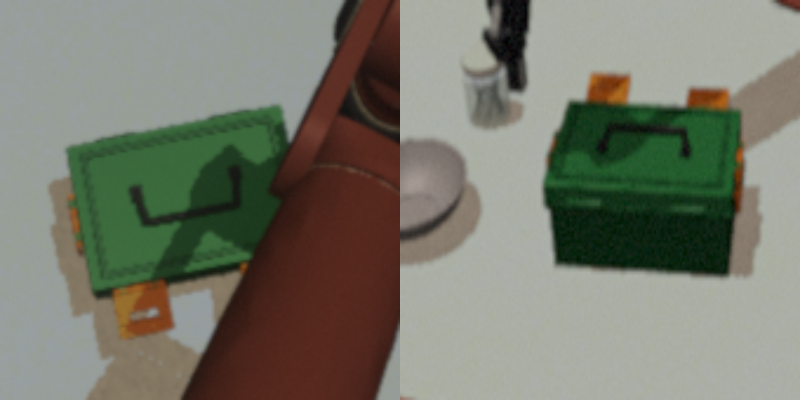

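The top crop shows the lid shut, the left clip folded against the wall at (75,225) and a front clip still out at (143,312). The scene crop shows the right clip folded at (553,150). Next I'll turn back and go to the front right clip.

servo_tool(motion=[-1, 0.15, -0.2, 0, -0.23, -1, 0.3, -0.4, 0, -0.46, -1, 0.45, -0.6, 0, -0.69, -1, 0.6, -0.8, 0, -0.92, -1, 0.72, -0.9, 0, -1])

```text
time: 21.02
tool_pos: [0.4734, -0.1841, 0.1206]
tool_rot: [-0.002, 0.299, 0.954, 0.001]
contact_force: [-0.1, -0.1, -0.6]
gripper_width: -0.0
grasp_force: 0.0
```

servo_tool(motion=[-1, 0, 0, 0, -0.23, -1, 0, 0, 0, -0.46, -1, 0, 0, 0, -0.69, -1, 0, 0, 0, -0.92, -1, 0, 0, 0, -1])

```text
time: 21.65
tool_pos: [0.4746, -0.1847, 0.1208]
tool_rot: [-0.002, -0.089, 0.996, 0.001]
contact_force: [0.0, -0.9, 0.6]
gripper_width: -0.0
grasp_force: 0.0
```

```bash
python3 st.py; python3 clips.py
```

```text
21.65 box [-107.9  -62.3  120.8] yaw -179.8 F box [-0.1 -0.9] 0.6 [-0.52 -0.16  1.96  0.    1.35 -2.27] -0.0001915820362599836
top FL 668 lo [-147.    2.   85.] hi [-74.  83. 490.]
top FR 2068 lo [-143. -109.  456.] hi [-74.  -7. 477.]
top L 21 lo [-23. 111.  87.] hi [ 10. 117.  93.]
top lid plane [2.0000e-03 3.0000e-03 9.7407e+01] 3824 x range [-69.  68.]
scene FL 160 lo [-146.    2.   85.] hi [-84.  87. 491.]
scene FR 603 lo [-132. -119.   93.] hi [-72. -10. 476.]
scene L 38 lo [-11. 111.  50.] hi [ 28. 116.  93.]
scene lid plane [-3.3000e-02 -6.0000e-03  9.9559e+01] 1783 x range [-61.  72.]
```

servo_tool(motion=[-1, -0.03, 0, 0.2, 0, -1, -0.03, 0, 0.35, 0, -1, -0.03, 0, 0.5, 0, -1, -0.03, 0, 0.65, 0, -1, -0.03, 0, 0.79, 0])

```text
time: 22.38
tool_pos: [0.4797, -0.1852, 0.0273]
tool_rot: [0.0, -0.088, 0.996, -0.0]
contact_force: [0.7, 0.2, 0.8]
gripper_width: -0.002
grasp_force: 0.2
```

servo_tool(motion=[-1, -0.05, 0, 0, 0, -1, -0.09, 0, 0, 0, -1, -0.12, 0, 0, 0, -1, -0.15, 0, 0, 0, -1, -0.15, 0, 0, 0])

```text
time: 23.0
tool_pos: [0.4937, -0.182, 0.0271]
tool_rot: [-0.005, -0.088, 0.996, 0.0]
contact_force: [-12.0, -2.2, 0.6]
gripper_width: -0.002
grasp_force: 6.1
```

servo_tool(motion=[-1, -0.03, 0, 0, 0, -1, -0.03, 0, 0, 0])

```text
time: 23.25
tool_pos: [0.4935, -0.182, 0.0271]
tool_rot: [-0.009, -0.088, 0.996, 0.0]
contact_force: [-27.0, -5.0, 11.1]
gripper_width: 0.001
grasp_force: 13.8
```

```bash
python3 st.py
```

```text
23.25 box [-88.8 -62.9  27.1] yaw -179.9 F box [-27.5  -0.2] 11.1 [-0.49  0.01  1.97 -0.01  1.18 -2.23] 0.0006943323747621539
```

servo_tool(motion=[-1, 0.2, 0, 0, 0, -1, 0.2, 0, 0, 0, -1, 0.2, 0, -0.4, 0, -1, 0.2, 0, -0.78, 0, -1, 0.2, 0, -0.78, 0])

```text
time: 23.88
tool_pos: [0.4816, -0.1872, 0.1281]
tool_rot: [0.005, -0.088, 0.996, -0.003]
contact_force: [0.8, 0.4, -0.1]
gripper_width: -0.002
grasp_force: 0.0
```

servo_tool(motion=[-1, 0, 0.45, 0, 0, -1, 0, 0.95, 0, 0, -1, 0, 1, 0, 0, -1, 0, 1, 0, 0])

```text
time: 24.38
tool_pos: [0.4564, -0.0669, 0.1216]
tool_rot: [0.0, -0.088, 0.996, -0.0]
contact_force: [-0.7, 0.0, 0.0]
gripper_width: 0.001
grasp_force: 0.0
```

```bash
python3 st.py; python3 clips.py
```

```text
24.375 box [-105.2   56.8  121.6] yaw -179.9 F box [-0.6  0.1] 0.0 [-0.31 -0.29  2.07 -0.    1.36 -2.05] 0.0007741593019556996
top FL 2297 lo [-145.    9.  459.] hi [-76. 131. 483.]
top FR 9 lo [-111.  -88.   90.] hi [-74.  -0. 464.]
top L 21 lo [ -9. 111.  86.] hi [ 10. 117.  94.]
top lid plane [-1.0000e-03  1.0000e-03  9.7338e+01] 2388 x range [-66.  68.]
scene FL 679 lo [-141.    4.   89.] hi [-71. 129. 483.]
scene FR 24 lo [-105.   -8.  439.] hi [-88.  -1. 462.]
scene L 40 lo [-20. 110.  49.] hi [ 27. 116.  93.]
scene lid plane [-4.0000e-03 -1.0000e-03  9.8892e+01] 1831 x range [-60.  72.]
```

FL: shift +7 mm in y, then the same press.

servo_tool(motion=[-1, 0, 0.06, 0.2, 0, -1, 0, 0.06, 0.35, 0, -1, 0, 0.06, 0.5, 0, -1, 0, 0.06, 0.65, 0, -1, 0, 0.06, 0.79, 0])

```text
time: 25.1
tool_pos: [0.455, -0.0607, 0.0261]
tool_rot: [0.0, -0.087, 0.996, -0.0]
contact_force: [-0.6, -0.1, 0.7]
gripper_width: 0.002
grasp_force: 0.2
```

servo_tool(motion=[-1, -0.05, 0, 0, 0, -1, -0.09, 0, 0, 0, -1, -0.12, 0, 0, 0, -1, -0.15, 0, 0, 0, -1, -0.15, 0, 0, 0])

```text
time: 25.72
tool_pos: [0.4717, -0.057, 0.0265]
tool_rot: [-0.001, -0.088, 0.996, 0.0]
contact_force: [-4.6, -2.1, -1.5]
gripper_width: -0.001
grasp_force: 2.2
```

servo_tool(motion=[-1, -0.03, 0, 0, 0, -1, -0.03, 0, 0, 0])

```text
time: 25.98
tool_pos: [0.4716, -0.0569, 0.0262]
tool_rot: [-0.006, -0.088, 0.996, -0.0]
contact_force: [-18.4, -3.9, 7.3]
gripper_width: 0.002
grasp_force: 9.3
```

```bash
python3 st.py
```

```text
25.975 box [-88.5  64.   26.2] yaw -179.9 F box [-18.8  -0.6] 7.3 [-0.27 -0.12  2.09 -0.    1.18 -2.02] 0.0023761013019285623
```

servo_tool(motion=[-1, -0.02, 0, 0, 0, -1, -0.02, 0, 0, 0, -1, 0.2, 0, 0, 0, -1, 0.2, 0, 0, 0, -1, 0.2, 0, -0.4, 0])

```text
time: 26.6
tool_pos: [0.4506, -0.0597, 0.0727]
tool_rot: [-0.002, -0.087, 0.996, 0.001]
contact_force: [0.7, -0.8, 0.9]
gripper_width: -0.001
grasp_force: 0.0
```

servo_tool(motion=[-1, 0, 0, -0.5, 0, -1, 0, 0.45, -0.7, 0, -1, 0, 0.95, -0.7, 0, -1, 0, 1, -0.7, 0])

```text
time: 27.1
tool_pos: [0.4327, 0.0606, 0.1608]
tool_rot: [0.002, -0.09, 0.996, 0.0]
contact_force: [-0.2, -1.2, -0.5]
gripper_width: -0.003
grasp_force: 0.0
```

servo_tool(motion=[-1, 0, 0.45, 0, 0, -1, 0, 0.95, 0, 0, -1, 0, 1, 0, 0])

```text
time: 27.48
tool_pos: [0.4108, 0.1783, 0.1595]
tool_rot: [0.001, -0.09, 0.996, 0.0]
contact_force: [0.0, -0.4, 0.2]
gripper_width: -0.001
grasp_force: 0.0
```

servo_tool(motion=[-1, 0, 0.45, 0, 0, -1, 0, 0.95, 0, 0, -1, 0, 1, 0, 0, -1, 0, 1, 0, 0])

```text
time: 27.98
tool_pos: [0.3904, 0.2932, 0.1589]
tool_rot: [0.0, -0.087, 0.996, -0.0]
contact_force: [-0.4, 0.2, 0.4]
gripper_width: -0.001
grasp_force: 0.0
```

```bash
python3 st.py; python3 clips.py; python3 - <<'E'
from h import *; from g import *
im,P,p=cloud("top"); a=im[130:270,260:400]
b=eyes.grab_frame("scene")[0][160:290,150:310]
save('b6.png',np.hstack([cv2.resize(a,(400,400)),cv2.resize(b,(400,400))]))
for l in ["bowl_center","stud_finder_center","nail_jar_center","c_clamp_center"]:
    r=models.regions_of("top",l)
    if r: q=P[r[0]["mask"]]; print(l,r[0]["p"],np.round(np.nanmedian(q,0),3))
E
```

```text
27.975 box [-107.3  423.   158.9] yaw -180.0 F box [-0.3  0.3] 0.4 [ 0.49 -0.25  1.97 -0.    1.42 -1.25] -0.0014847642461092779
top FL 42 lo [-77.  41.  60.] hi [-70.  89.  93.]
top FR 41 lo [-78. -84.  58.] hi [-71. -39.  92.]
top L 20 lo [-23. 111.  86.] hi [ 10. 117.  93.]
top R 6 lo [  -8. -114.   90.] hi [   6. -112.   91.]
top lid plane [2.0000e-03 1.0000e-03 9.7316e+01] 4484 x range [-70.  67.]
scene L 36 lo [ -5. 111.  49.] hi [ 28. 115.  95.]
scene lid plane [-3.0000e-03 -2.0000e-03  9.8933e+01] 1822 x range [-60.  72.]
bowl_center 0.87 [ 0.637 -0.413  0.017]
stud_finder_center 0.59 [0.461 0.339 0.032]
nail_jar_center 0.69 [ 0.435 -0.379  0.073]
c_clamp_center 0.92 [0.649 0.37  0.018]
```

View pics/b6.png

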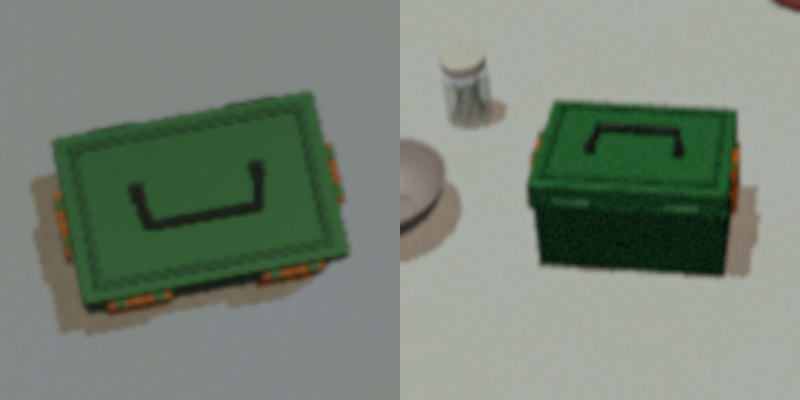

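The last picture shows the lid shut and all four clips tight on the walls: top crop (62,225), (140,302), (290,272) and (335,172). The other objects are undisturbed, so I'm handing it in.

```bash
python3 -c "
from plant import job_done
print(job_done())"
```

```text
the job is handed in; nothing more can be done
None
```

The tackle box is shut with the lid flat on the rim and all four clips pressed home against the walls (judged by contact force and the final pictures). The bowl, stud finder, nail jar and clamp were not touched, and the job was handed in at about 28 s.

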